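Seat the three-hole specimen holder on its loading stand

ROBOT

A 6-joint arm with a two-finger parallel gripper is mounted at the origin on a cart in front of the work surface, level with it; the furniture and walls round the work are solid. World frame = base frame: x ahead of the robot, y to its left, z up, the work surface at z = 0. Lengths are in m, angles in rad, forces in N, time in s.
With the tool pointing down it reaches from about 0.3 to 0.775 m from the base axis. Payload 14.6 kg.
Tool frame: the origin (TCP) lies midway between the tips of the shut fingers; the grasp point (between the pads) lies 19 mm behind it; z points along the fingers, y is the line along which they close (so a half turn about z gives the same grasp; the last joint's range is limited). The gripper opens to 94 mm and grips with 3 to 60 N. Pads are 16 mm wide; open, the fingers measure 119 mm over their backs; the gripper's body (75 mm by 177 mm) begins 78 mm behind the grasp point.
Start: joints at [1.221, 0.3, 1.521, -0, 1.321, -0.067], TCP at [0.153, 0.528, 0.205] pointing down, gripper open.
Joint ranges: [-3.03, 3.03], [-0.79, 2.21], [0.23, 2.52], [-1.04, 4.18], [0, 3.07], [-2.55, 2.55]. Speed limits (rad/s): [2.22, 2.22, 2.57, 3.14, 3.14, 3.14].

INTERFACE

Orientations are given as a unit quaternion [x, y, z, w].
In Python, from cell import ctrl gives the robot as it stands.
- The arm moves only by the shell command python3 -m crank 'ROWS'. ROWS is text: rows parted by semicolons, each of 7 numbers parted by spaces: the opening, from 0 (shut) to 1 (fully open), then the shift along the tool's x, y, z in m, then the turn, a rotation vector about the tool's x, y, z in degrees. In form: gripper dx dy dz rx ry rz; .... A call has exactly 5 rows; each row is the pose to reach, as a shift and turn from the pose commanded when the call began, along the tool's axes at that moment; what a row does not reach only later rows make up. A row lasts 1/8 s, in which the tool goes at most 62.5 mm and 10.7 degrees, less where a joint would pass 70% of its speed; a pose out of reach is approached as far as the arm can. A call with a gripper value outside its range is refused whole. The fingers move at their own pace and stop on an object; the grip force is fixed at half the most. Time passes only in rows, so rows that repeat a pose let the fingers close, or fill a call up. It gives the time, the measured TCP pose, the force, the opening and the grip force at its end, in the units of the state.
- ctrl.read_state(): the state, without advancing time (a new reading comes with each control period).
- ctrl.get_image(name): name is "side" or "top"; returns (picture, depth): 384x512x3 uint8, blue, green, red; 384x512 float32, m along the optical axis (not along the pixel's ray), 0 where there is no reading.
- ctrl.camera_params(name): a dict with "K" (3x3 intrinsics, pixels), "extrinsics" (4x4, takes a point from camera to world coordinates). Camera axes: x right, y up, looking along -z (the intrinsics and any distortion apply to the point x, -y, -z); pixel columns grow to the right and rows downward; lengths in m; the calibration is good to about 2 mm. A picture is of the moment at which its call begins. camera_params takes no time and is no camera call.
- ctrl.job_done(): hands the job in; it is judged then, once.
Trained networks look in the newest picture that a camera, given by its name, has taken for a name from the list of things; names that differ only in an ending like _2 or _b are one class to them, and where a whole thing is asked for, a point or a joint stands for the part that bears it (a point fixed in the world has none). Each returns a list of dicts, best first, with "score" (0 to 1); they miss things now and then, are a little off and sometimes report something else, mostly with a low value. They report only what shows in the picture. A call takes as long as a camera call.
- ctrl.masks_of(camera, query): "region" (384x512 bool, what is visible of it) and "box" ([centre column, centre row, width, height] in pixels, round what is visible of it).
- ctrl.spot_point(camera, query): "position" ([row, column] in pixels: a listed point, or the origin of a listed thing).
The state is a dict: "time": time; "joint_positions": joint angles; "joint_vel": joint speeds; "tau": joint torques, N m; "tool_pos": TCP position; "orientation": TCP orientation; "wrist_force": force on the tool from outside, world axes, zero at the start; "torque": the same for the moment, N m; "gripper_width": opening from 0.0 (shut) to 1.0 (fully open); "gripper_force": force on a finger pad.
Only numpy, scipy, OpenCV 4.12 (cv2) and the standard library are available. Lean on these libraries where they do the work, as an engineer would, in place of code of your own. Each camera call takes 0.05 s, during which the arm holds its last target. There are 200 camera calls.

TASK

Put the polishing-machine specimen holder that fits the stand, the round plate with three holes, onto the loading stand: turn it so that all three posts come up through its holes and lower it until it lies flat on the stand's base, without dropping it. Leave the four-hole holder where it lies.

Things in the scene. Friction and masses are not known exactly. Their poses are not given: they have to be found in the camera images.
- holder_three: Holder to fit: loose dark steel disc, 128 mm across, 8 mm thick, 0.2 to 0.4 kg, lying flat, with THREE 32 mm through holes, centres 42 mm from the middle, 120 degrees apart. Pale metal upright grip in the middle, 46 mm long along x. Origin: centre of the disc's underside; z up; one hole centre on +x, others at +120 and -120 degrees; any of the three ways round fits.
- grip_three (a point): Middle of the top of that holder's grip, 50 mm above the disc's underside. The grip is a flat tab, 46 mm (x) by 14 mm (y), to be pinched across its 14 mm; a dark boss, 38 mm across, surrounds its foot up to 18 mm above the underside. Keep the fingertips 15 mm or more above the disc's top, clear of the posts. Same axes as the holder.
- holder_four: The other holder, to be left alone: same disc and grip, but FOUR 32 mm holes, 90 degrees apart (one on +x), so it does not fit. Origin: centre of the disc's underside, z up. The two holders may lie in either order.
- stand: Stand, fixed to the bench: round grey base, 148 mm across, 12 mm high, with THREE upright steel posts, 12 mm thick, 20 mm tall above the base (top 5 mm tapered), 42 mm from the middle, 120 degrees apart. Origin: centre of its underside; z up; one post on +x, others at +120 and -120 degrees. A seated holder has 10 mm play round each post and its underside 12 mm above this origin.

How it is judged:
At the end, for the whole second after the job is handed in: The three-hole holder lies at rest, grip up, flat on the stand's base (underside within 4 mm of the base's top, tilt under 0.08 rad) with all three posts through its holes, its middle within 16 mm of the stand's (horizontal distance between holder_three and stand below 0.016 m and z of holder_three in the frame of stand between 0.008 and 0.016 m and angle between holder_three's own z axis and vertical below 0.08 rad and linear speed of holder_three below 0.02 m/s); the robot touches nothing.
It fails at once if the four-hole holder is moved by more than 30 mm (distance of holder_four from where it was at the start of the episode above 0.03 m).
It fails at once if the three-hole holder is let fall (moves faster than 0.7 m/s, a free fall of 25 mm, with no finger on it) (contact force between the fingers and holder_three below 0.1 N and linear speed of holder_three above 0.7 m/s).
It also fails if it takes over 38 s, if anything falls off the work surface, if the arm or the gripper's body presses on something with over 40 N, if the wrist force passes 120 N, or if a joint passes its speed limit or range.

## Working session

There is one attempt and no reset: what is moved stays moved. The work goes in short steps, Python scripts to look and compute and a shell command to move; the robot and the scene stay as the last step left them, time stands still between calls to the robot, and variables do not carry over. Pictures are saved under pics/ and viewed, at most 10 in all, crops included, and the job is handed in when it is done.

```bash
ls; mkdir -p pics; cat > h.py <<'E'
import numpy as np, cv2
from cell import ctrl
def pts(cam,depth):
    p=ctrl.camera_params(cam);K=np.array(p["K"]);E=np.array(p["extrinsics"])
    v,u=np.mgrid[:384,:512]
    c=np.stack([(u-K[0,2])/K[0,0]*depth,-(v-K[1,2])/K[1,1]*depth,-depth],-1)
    return c@E[:3,:3].T+E[:3,3]
E
python3 - <<'E'
from h import *
ims=[]
for c in("top","side"):
    im,d=ctrl.get_image(c);ims.append(im);np.save(c+"_d.npy",d);cv2.imwrite(f"pics/{c}0.png",im)
    p=ctrl.camera_params(c);print(c,{k:np.round(v,3).tolist() if k in("K","extrinsics") else v for k,v in p.items()})
    W=pts(c,d)
    for q in("holder_three","holder_four","stand","grip_three"):
        for m in ctrl.masks_of(c,q)[:3]:
            r=m["region"]&(d>0);print(q,"mask",round(m["score"],2),np.round(m["box"]),np.round(np.median(W[r],0),3))
        for m in ctrl.spot_point(c,q)[:3]:
            a,b=np.round(m["position"]).astype(int);print(q,"pt",round(m["score"],2),a,b,np.round(W[a,b],3))
print(ctrl.read_state())
E
```

```text
pics
top {'K': [[470.479, 0.0, 251.478], [0.0, 470.479, 191.513], [0.0, 0.0, 1.0]], 'extrinsics': [[-0.015, 0.987, -0.159, 0.343], [-1.0, -0.017, -0.011, 0.108], [-0.013, 0.159, 0.987, 1.016], [0.0, 0.0, 0.0, 1.0]]}
holder_three mask 0.6 [258. 218.  64.  63.] [0.444 0.108 0.008]
holder_three pt 0.77 215 256 [0.449 0.109 0.051]
holder_four mask 0.87 [181. 228.  58.  58.] [0.428 0.272 0.008]
holder_four pt 0.82 227 182 [0.429 0.267 0.022]
holder_four pt 0.58 213 257 [0.453 0.107 0.049]
stand mask 0.78 [371. 210.  70.  68.] [ 0.455 -0.134  0.012]
stand pt 0.77 210 371 [ 0.46  -0.137  0.012]
stand pt 0.6 229 184 [0.425 0.263 0.019]
grip_three mask 0.93 [258. 218.  60.  61.] [0.443 0.107 0.008]
grip_three pt 0.87 216 256 [0.447 0.109 0.051]
side {'K': [[476.763, 0.0, 249.87], [0.0, 476.763, 197.876], [0.0, 0.0, 1.0]], 'extrinsics': [[-0.991, 0.043, -0.123, 0.363], [-0.13, -0.423, 0.897, 1.051], [-0.014, 0.905, 0.425, 0.507], [0.0, 0.0, 0.0, 1.0]]}
holder_three mask 0.66 [271. 219.  59.  39.] [0.445 0.122 0.009]
holder_three pt 0.76 223 271 [0.444 0.121 0.007]
holder_four mask 0.76 [273. 2
[... 310 characters left out ...]
 0.9, 'joint_positions': array([ 1.22140992e+00,  2.99864270e-01,  1.52101565e+00,  6.37241509e-06,
        1.32069081e+00, -6.66362635e-02]), 'joint_vel': array([-0.00178795,  0.00138908, -0.00022787,  0.00013655,  0.00173425,
       -0.00028061]), 'tau': array([ 1.88189688e-04, -5.31632888e+01, -3.52918553e+01,  7.08776596e-02,
        2.13473279e-02, -1.43424302e-05]), 'tool_pos': array([0.15346453, 0.52814213, 0.20545856]), 'orientation': array([ 1.40905383e-01,  9.90023067e-01,  1.13659052e-05, -7.56157186e-07]), 'wrist_force': array([-0.13829745,  0.2034592 , -0.2679446 ]), 'torque': array([0.00039436, 0.03148397, 0.02799233]), 'gripper_force': 0.0, 'gripper_width': 1.0010063785655159}
```

```bash
python3 - <<'E'
from h import *
im=cv2.imread("pics/top0.png");c=im[150:290,140:420]
cv2.imwrite("pics/crop.png",cv2.resize(c,None,fx=2.8,fy=2.8,interpolation=cv2.INTER_CUBIC))
E
```

```text
(no output)
```

View pics/crop.png

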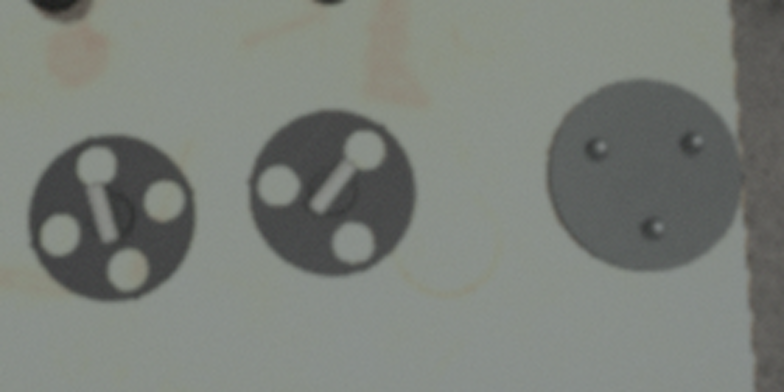

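The crop shows the four-hole holder on the left (full-image ≈(180,228)), the three-hole one in the middle (≈(258,218), grip pointing at the upper right hole), and the stand at right (≈(371,212)); the networks agree. Now for a finer measurement.

```bash
cat > fit.py <<'E'
from h import *
from scipy.optimize import least_squares
def proj(cam,z,uv):
    p=ctrl.camera_params(cam);K=np.array(p["K"]);E=np.array(p["extrinsics"])
    r=np.array([(uv[0]-K[0,2])/K[0,0],-(uv[1]-K[1,2])/K[1,1],-1])@E[:3,:3].T
    return (E[:3,3]+r*(z-E[2,3])/r[2])[:2]
def tri(P):
    P=np.array(P)
    f=lambda q:min((np.linalg.norm(P[list(o)]-(q[:2]+.042*np.c_[np.cos(q[2]+np.array([0,1,2])*2*np.pi/3),np.sin(q[2]+np.array([0,1,2])*2*np.pi/3)]),axis=1) for o in((0,1,2),(0,2,1))),key=lambda e:(e**2).sum())
    s=min((least_squares(f,[*P.mean(0),a]) for a in np.arange(0,2.1,.3)),key=lambda s:s.cost)
    a=np.degrees(s.x[2])%120;return np.r_[s.x[:2],a],s.fun
E
python3 - <<'E'
from fit import *
im=cv2.imread("pics/top0.png");d=np.load("top_d.npy");W=pts("top",d);g=cv2.cvtColor(im,6)
yy,xx=np.mgrid[:384,:512]
# disc circle centre
disc=((W[...,2]>.004)&(g<95)&(np.hypot(xx-258,yy-218)<36)).astype(np.uint8)
hull=cv2.convexHull(np.argwhere(disc)[:,::-1].astype(np.int32));c,r=cv2.minEnclosingCircle(hull);print("disc",c,r,proj("top",.007,c))
holes=[]
b=((np.hypot(xx-c[0],yy-c[1])<r-1.5)&(W[...,2]<.004)).astype(np.uint8)
n,_,st,ce=cv2.connectedComponentsWithStats(b)
for i in range(1,n):
    if st[i,4]>40: print(st[i],ce[i],proj("top",.004,ce[i]))
    if st[i,4]>40: holes.append(proj("top",.004,ce[i]))
if len(holes)==3: print("holder",tri(holes))
G=W[(np.hypot(xx-c[0],yy-c[1])<20)&(W[...,2]>.04)]
m=G.mean(0);w,v=np.linalg.eigh(np.cov(G[:,:2].T));print("grip",len(G),m,np.degrees(np.arctan2(v[1,1],v[0,1]))%180,2*np.sqrt(3*w))
rr,_=cv2.minAreaRect(G[:,:2].astype(np.float32))[:2];print(rr)
posts=[]
for crop in((597,148),(692,143),(653,228)):
    u,v_=140+crop[0]/2.8,150+crop[1]/2.8
    k=(np.hypot(xx-u,yy-v_)<6)&(W[...,2]>.024)
    print(k.sum(),W[k].mean(0) if k.any() else "", proj("top",.03,(u,v_)))
    posts.append(W[k].mean(0)[:2] if k.any() else proj("top",.03,(u,v_)))
print("stand",tri(posts))
k=(np.hypot(xx-371,yy-211)<45)&(abs(W[...,2]-.012)<.004)&(g<125)
h=cv2.convexHull(np.argwhere(k)[:,::-1].astype(np.int32));c,r=cv2.minEnclosingCircle(h);print("base",c,r,proj("top",.012,c))
# side-camera check of grip
ds=np.load("side_d.npy");S=pts("side",ds);G=S[(abs(S[...,2]-.04)<.014)&(np.hypot(S[...,0]-.447,S[...,1]-.109)<.04)];print("side grip",len(G),G.mean(0),np.ptp(G,0))
E
```

```text
disc (258.2642822265625, 218.54608154296875) 29.478458404541016 [0.44600502 0.10471233]
[263 195  15  16 166] [270.14457831 202.68674699] [0.48039599 0.07832626]
[231 209  16  15 169] [238.88757396 215.72189349] [0.45314264 0.1464657 ]
[259 229  15  15 173] [266.03468208 236.21387283] [0.40800663 0.08871761]
holder (array([ 0.44718174,  0.10450319, 81.87309479]), array([0.00030191, 0.00038502, 0.00024209]))
grip 148 [0.44557718 0.10468983 0.05538011] 152.4107252889781 [0.02064304 0.05120659]
(0.4061964452266693, 0.11189191043376923)
23 [ 0.47501872 -0.09711849  0.03049415] [ 0.47346904 -0.09594603]
25 [ 0.47813159 -0.16984701  0.02975815] [ 0.47603051 -0.16743247]
25 [ 0.41093107 -0.12639034  0.06821412] [ 0.41263418 -0.13457018]
stand (array([ 0.45469398, -0.13111845, 58.04347855]), array([0.00251026, 0.00374786, 0.0040476 ]))
base (370.44873046875, 211.96153259277344) 35.15321731567383 [ 0.45558441 -0.13544505]
side grip 221 [0.44633641 0.11268255 0.04059018] [0.03974392 0.03123794 0.02641363]
```

View pics/top0.png

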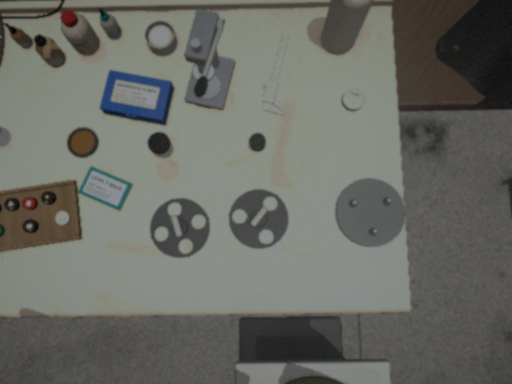

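```bash
python3 - <<'E'
from fit import *
for z in(.025,.03):
    P=[proj("top",z,(140+a/2.8,150+b/2.8)) for a,b in((597,148),(692,143),(653,228))];print(tri(P))
d=np.load("top_d.npy");W=pts("top",d);k=(d>0)&(W[...,2]>.06)
n,_,st,_=cv2.connectedComponentsWithStats(k.astype(np.uint8))
import itertools
lab=_ if False else cv2.connectedComponents(k.astype(np.uint8))[1]
for i in range(1,n):
    if st[i,4]>40: print(st[i],np.round(np.percentile(W[lab==i],[2,98],axis=0),2).tolist())
E
```

```text
(array([ 0.4546088 , -0.13386835, 62.35923974]), array([0.00031918, 0.00039874, 0.00064401]))
(array([ 0.45404455, -0.13264957, 62.3535848 ]), array([0.00050532, 0.00058778, 0.0008521 ]))
[ 324    0   50   43 1528] [[0.82, -0.12, 0.06], [0.86, -0.05, 0.22]]
[491   0  21  10 154] [[0.89, -0.45, 0.06], [0.91, -0.41, 0.09]]
[ 98   7  15  19 141] [[0.87, 0.42, 0.06], [0.89, 0.44, 0.1]]
[ 184    9   41   89 2112] [[0.64, 0.17, 0.1], [0.81, 0.23, 0.26]]
[ 60  10  33  36 837] [[0.83, 0.46, 0.06], [0.87, 0.51, 0.13]]
[ 4 23 13 11 73] [[0.86, 0.63, 0.06], [0.87, 0.64, 0.09]]
[ 34  34  23  24 390] [[0.8, 0.54, 0.06], [0.84, 0.57, 0.1]]
[148 135  13  18  93] [[0.58, 0.31, 0.06], [0.62, 0.33, 0.06]]
[161 136   9  15  51] [[0.59, 0.29, 0.06], [0.62, 0.31, 0.06]]
```

The full view confirms a clear path at z≥0.15: the tall items (microscope, bottle) are all at x>0.6.

```bash
python3 -m crank '1 -0.04 -0.03 0 0 0 5; 1 -0.085 -0.07 0 0 0 10; 1 -0.13 -0.105 0 0 0 15; 1 -0.175 -0.142 0 0 0 20; 1 -0.2 -0.163 0 0 0 21.9'; cat >> h.py <<'E'
from scipy.spatial.transform import Rotation as Ro
def go(x,y,z,yaw):
    s=ctrl.read_state();R=Ro.from_quat(s["orientation"]).as_matrix()
    a=np.degrees(np.arctan2(R[1,0],R[0,0]))
    print("t",s["time"],"pos",np.round(s["tool_pos"],4),"yaw",round(a,1),"z",np.round(R[:,2],3),"d",np.round(R.T@(np.array([x,y,z])-s["tool_pos"]),4),"rz",round((a-yaw+180)%360-180,1),"w",s["gripper_width"],"gf",s["gripper_force"],np.round(s["wrist_force"],1))
E
python3 -c "
from h import *
go(.447,.1045,.12,141.9)"
```

```text
time: 1.52
tool_pos: [0.3011, 0.3139, 0.2057]
orientation: [0.328, 0.945, 0.0, 0.0]
wrist_force: [0.6, 0.5, 0.3]
gripper_width: 1.0
gripper_force: 0.0
t 1.525 pos [0.3011 0.3139 0.2057] yaw 141.7 z [ 0.001  0.    -1.   ] d [-0.2443 -0.074   0.0857] rz -0.2 w 1.0000485346542634 gf 0.0 [0.6 0.5 0.3]
```

```bash
python3 -m crank '1 -0.055 -0.017 0.02 0 0 0; 1 -0.11 -0.034 0.04 0 0 0; 1 -0.165 -0.05 0.06 0 0 0; 1 -0.22 -0.067 0.08 0 0 0; 1 -0.244 -0.074 0.086 0 0 0'; python3 - <<'E'
from h import *
go(.447,.1045,.026,141.9)
im,_=ctrl.get_image("side");cv2.imwrite("pics/s1.png",im)
im2,_=ctrl.get_image("top");cv2.imwrite("pics/s2.png",np.hstack([cv2.resize(im[110:300,170:370],None,fx=2,fy=2),cv2.resize(im2[120:310,160:360],None,fx=2,fy=2)]))
E
```

```text
time: 2.15
tool_pos: [0.4471, 0.1047, 0.1184]
orientation: [0.328, 0.945, -0.0, -0.001]
wrist_force: [0.2, -0.4, 0.4]
gripper_width: 1.0
gripper_force: 0.0
t 2.15 pos [0.4471 0.1047 0.1184] yaw 141.8 z [-0.001 -0.    -1.   ] d [-0.0001 -0.0001  0.0924] rz -0.1 w 1.0000889051334574 gf 0.0 [ 0.2 -0.4  0.4]
```

View pics/s2.png

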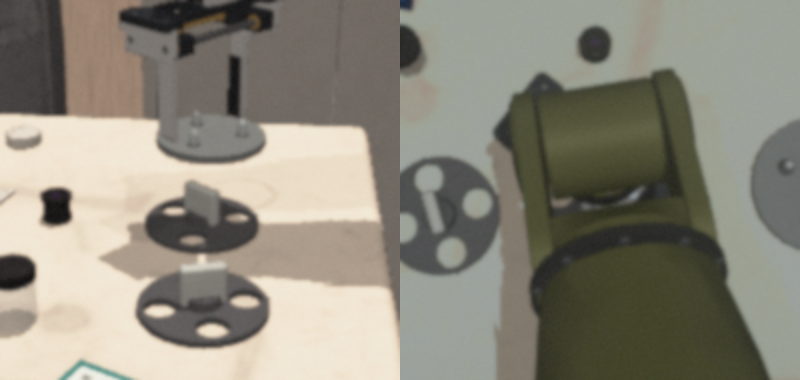

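The side view (left half) shows the open fingers (columns ≈165 and ≈235) above and either side of the grip (≈(200,205)). Next I descend and close.

```bash
python3 -m crank '1 0 0 0.025 0 0 0; 1 0 0 0.05 0 0 0; 1 0 0 0.075 0 0 0; 1 0 0 0.092 0 0 0; 0.5 0 0 0.092 0 0 0' && python3 -m crank '0 0 0 0 0 0 0; 0 0 0 0 0 0 0; 0 0 0 0 0 0 0; 0 0 0 0 0 0 0; 0 0 0 0 0 0 0'; python3 -c "
from h import *
go(.447,.1045,.1,141.9)"
```

```text
time: 2.88
tool_pos: [0.4456, 0.1077, 0.027]
orientation: [0.326, 0.945, -0.0, -0.001]
wrist_force: [-0.7, 0.2, -0.1]
gripper_width: 0.928
gripper_force: 0.0
time: 3.5
tool_pos: [0.4464, 0.107, 0.0275]
orientation: [0.326, 0.945, 0.0, 0.0]
wrist_force: [-0.1, -0.4, 0.5]
gripper_width: 0.396
gripper_force: 0.0
t 3.5 pos [0.4464 0.107  0.0275] yaw 141.9 z [ 0. -0. -1.] d [-0.002  -0.0016 -0.0725] rz -0.0 w 0.3958690352352408 gf 0.0 [-0.1 -0.4  0.5]
```

```bash
python3 -m crank '0 -0.001 -0.001 0 0 0 0; 0 -0.001 -0.001 0 0 0 0; 0 -0.001 -0.001 0 0 0 0; 0 -0.001 -0.001 0 0 0 0; 0 -0.001 -0.001 0 0 0 0'; python3 -c "
from h import *
go(.447,.1045,.1,141.9)"
```

```text
time: 4.12
tool_pos: [0.4466, 0.1056, 0.0275]
orientation: [0.326, 0.945, 0.0, 0.0]
wrist_force: [1.5, -0.7, -0.1]
gripper_width: 0.151
gripper_force: 30.0
t 4.125 pos [0.4466 0.1056 0.0275] yaw 141.9 z [ 0. -0. -1.] d [-0.001  -0.0006 -0.0725] rz -0.0 w 0.15062010244184643 gf 29.99982476234436 [ 1.5 -0.7 -0.1]
```

```bash
python3 -m crank '0 0 0 -0.01 0 0 0; 0 0 0 -0.03 0 0 0; 0 0 0 -0.05 0 0 0; 0 0 0 -0.07 0 0 0; 0 0 0 -0.08 0 0 0'; python3 -c "
from h import *
go(.455,-.134,.107,122.4)"
```

```text
time: 4.75
tool_pos: [0.4467, 0.1057, 0.1087]
orientation: [0.326, 0.945, 0.0, 0.0]
wrist_force: [0.6, -0.2, -1.7]
gripper_width: 0.146
gripper_force: 30.0
t 4.75 pos [0.4467 0.1057 0.1087] yaw 141.9 z [ 0.001  0.    -1.   ] d [-0.1544 -0.1835  0.0016] rz 19.5 w 0.14628697380325936 gf 29.999355375766754 [ 0.6 -0.2 -1.7]
```

```bash
python3 -m crank '0 -0.023 -0.028 0 0 0 3; 0 -0.055 -0.065 0 0 0 7; 0 -0.09 -0.107 0 0 0 11.5; 0 -0.125 -0.15 0 0 0 16; 0 -0.154 -0.183 0 0 0 19.5' && python3 -m crank '0 0 0 0.01 0 0 0; 0 0 0 0.02 0 0 0; 0 0 0 0.03 0 0 0; 0 0 0 0.03 0 0 0; 0 0 0 0.03 0 0 0';python3 - <<'E'
from h import *
go(.455,-.134,.045,122.4)
im,d=ctrl.get_image("side");im2,d2=ctrl.get_image("top")
np.save("s_d.npy",d);np.save("t_d.npy",d2);cv2.imwrite("pics/s3raw.png",im);cv2.imwrite("pics/t3raw.png",im2)
cv2.imwrite("pics/s3.png",np.hstack([cv2.resize(im[120:220,220:320],(400,400),interpolation=2),cv2.resize(im2[160:260,320:420],(400,400),interpolation=2)]))
E
```

```text
time: 5.38
tool_pos: [0.4543, -0.1354, 0.1074]
orientation: [0.483, 0.876, -0.0, -0.0]
wrist_force: [1.1, 1.2, -3.0]
gripper_width: 0.148
gripper_force: 30.0
time: 6.0
tool_pos: [0.455, -0.133, 0.0776]
orientation: [0.481, 0.877, 0.0, 0.0]
wrist_force: [0.5, -0.3, -3.7]
gripper_width: 0.148
gripper_force: 30.0
t 6.0 pos [ 0.455  -0.133   0.0776] yaw 122.4 z [ 0. -0. -1.] d [-0.0008 -0.0005  0.0326] rz 0.0 w 0.14794456640449813 gf 29.999362528324127 [ 0.5 -0.3 -3.7]
```

View pics/s3.png

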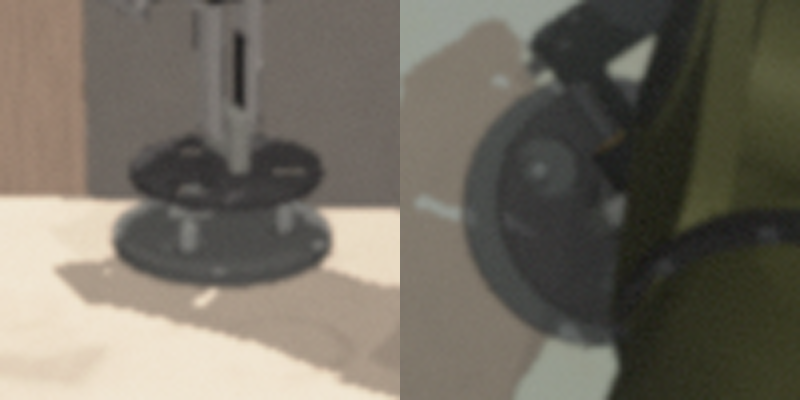

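Top half-picture: a post shows through a hole (post ≈(540,168), hole ≈(548,165)), which matches alignment once parallax is counted; the side view has the disc level and concentric above the posts. Lowering gently.

```bash
python3 -m crank '0 -0.001 0 0.008 0 0 0; 0 -0.001 0 0.016 0 0 0; 0 -0.001 0 0.023 0 0 0; 0 -0.001 0 0.03 0 0 0; 0 -0.001 0 0.033 0 0 0'; python3 -c "
from h import *
go(.455,-.134,.0395,122.4)"
```

```text
time: 6.72
tool_pos: [0.4551, -0.1342, 0.0439]
orientation: [0.482, 0.876, -0.0, -0.0]
wrist_force: [1.4, 0.4, -3.2]
gripper_width: 0.146
gripper_force: 30.0
t 6.725 pos [ 0.4551 -0.1342  0.0439] yaw 122.4 z [-0.001  0.    -1.   ] d [ 0.0003 -0.      0.0044] rz -0.0 w 0.14633677782742743 gf 29.999411702156067 [ 1.4  0.4 -3.2]
```

Free of contact with the posts' tips 8 mm deep in the holes. The last few millimetres next.

```bash
python3 -m crank '0 0 0 0.001 0 0 0; 0 0 0 0.002 0 0 0; 0 0 0 0.003 0 0 0; 0 0 0 0.004 0 0 0; 0 0 0 0.0045 0 0 0'; python3 -c "
from h import *
go(.455,-.134,.0395,122.4)
im,d=ctrl.get_image('side');cv2.imwrite('pics/s4.png',cv2.resize(im[120:220,220:320],(600,600),interpolation=2))"
```

```text
time: 7.35
tool_pos: [0.4553, -0.1343, 0.0399]
orientation: [0.482, 0.876, -0.0, -0.0]
wrist_force: [-0.9, 0.3, -2.0]
gripper_width: 0.142
gripper_force: 30.0
t 7.35 pos [ 0.4553 -0.1343  0.0399] yaw 122.4 z [-0.  0. -1.] d [ 0.0004 -0.0001  0.0004] rz -0.0 w 0.14176971766470645 gf 29.999324083328247 [-0.9  0.3 -2. ]
```

View pics/s4.png

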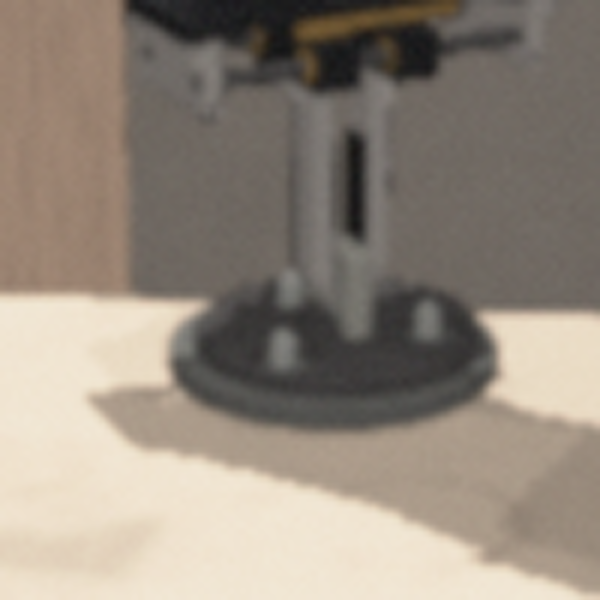

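All three posts stand up through the holes ((290,290), (283,350), (430,322)) and the disc is flat and near the base. I'll make sure of contact, then open.

```bash
python3 -m crank '0 0 0 0.0005 0 0 0; 0 0 0 0.001 0 0 0; 0 0 0 0.001 0 0 0; 0.3 0 0 0.001 0 0 0; 0.4 0 0 0.001 0 0 0' && python3 -m crank '0.5 0 0 0 0 0 0; 0.5 0 0 0 0 0 0; 0.5 0 0 0 0 0 0; 0.5 0 0 -0.01 0 0 0; 0.5 0 0 -0.03 0 0 0'; python3 -m crank '0.5 0 0 -0.03 0 0 0; 0.5 0 0 -0.06 0 0 0; 0.5 0 0 -0.1 0 0 0; 0.5 0 0 -0.12 0 0 0; 0.5 0 0 -0.12 0 0 0'; python3 -c "
from h import *
im,d=ctrl.get_image('side');cv2.imwrite('pics/s5.png',cv2.resize(im[120:220,220:320],(600,600),interpolation=2));W=pts('side',d)
k=(np.hypot(W[...,0]-.455,W[...,1]+.134)<.06)&(abs(W[...,2]-.02)<.008);P=W[k];A=np.c_[P[:,:2]-P[:,:2].mean(0),np.ones(len(P))];print(len(P),np.median(P,0),np.linalg.lstsq(A,P[:,2],rcond=None)[0])"
```

```text
time: 8.02
tool_pos: [0.4555, -0.1343, 0.039]
orientation: [0.482, 0.876, 0.0, 0.0]
wrist_force: [0.3, -0.0, 0.3]
gripper_width: 0.324
gripper_force: 0.0
time: 8.65
tool_pos: [0.4551, -0.1342, 0.0694]
orientation: [0.482, 0.876, -0.0, -0.001]
wrist_force: [0.7, -0.2, 0.1]
gripper_width: 0.502
gripper_force: 0.0
time: 9.28
tool_pos: [0.4559, -0.1344, 0.1906]
orientation: [0.482, 0.876, 0.0, 0.002]
wrist_force: [0.4, 0.2, 0.4]
gripper_width: 0.504
gripper_force: 0.0
489 [ 0.45185734 -0.12054887  0.02060728] [ 0.00417112 -0.00240194  0.02060722]
```

View pics/s5.png

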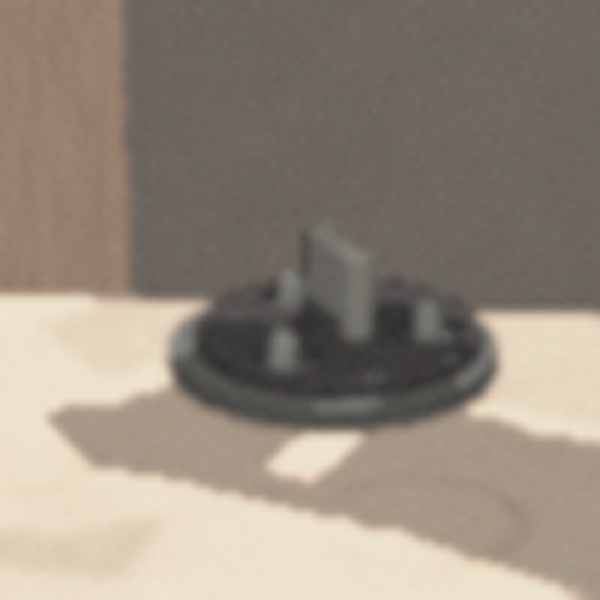

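The holder lies flat: its top is at 20.6 mm (20 expected), with tilt under 0.005 rad. All three posts are through, and the gripper is clear.

```bash
python3 -c "
from h import *
print(ctrl.job_done())"
```

```text
the job is handed in; nothing more can be done
None
```

The three-hole holder is on the stand, flat on its base with all three posts through its holes; the four-hole holder was never touched, and I handed the job in at about 9.3 s of the 38 s allowed (no verdict came back).

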